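# Invert a digestion vessel onto the drying rack and start the blower

### The arm

A 6-joint arm with a two-finger parallel gripper is mounted at the origin on the work surface. World frame = base frame: x ahead of the robot, y to its left, z up, the work surface at z = 0. Lengths are in m, angles in rad, forces in N, time in s.
With the tool pointing down it reaches from about 0.35 to 0.975 m from the base axis. Payload 4.9 kg.
Tool frame: the origin (TCP) lies at the very end of the fingers, on their centre line; the grasp point (between the pads) lies 19 mm behind it; z points along the fingers, y is the line along which they close (so a half turn about z gives the same grasp; the last joint's range is limited). The gripper opens to 85 mm and grips with 20 to 120 N. Pads are 22 mm wide; open, the fingers measure 114 mm over their backs; the gripper's body (76 mm by 85 mm) begins 54 mm behind the grasp point. The pads swing forward as they close: fully open they stand 13 mm farther back than shut.
Start: joints at [1.094, 0.053, 1.613, -0, 1.476, -0.119], TCP at [0.219, 0.585, 0.231] pointing down, gripper open.
Joint ranges: [-3.01, 3.01], [-1.01, 2.22], [0.06, 2.58], [-1.02, 4.17], [0.09, 2.62], [-3.14, 3.14]. Speed limits (rad/s): [2.57, 2.57, 3.14, 3.14, 3.14, 3.14].

### API

Orientations are given as a unit quaternion [w, x, y, z].
In Python, from plant import manip gives the robot as it stands.
- The arm moves only by the tool send_rows, never from a script. Its argument "increments" is a list of rows, each an object of numbers: "claw": the closure, from -1 (fully open) to 1 (shut); "dx", "dy", "dz": the shift along the tool's x, y, z in units of 0.5 m (1.0 is 0.5 m); "yaw": the turn about the tool's z in units of 1.5 rad (1.0 is 1.5 rad). A call has 1 to 20 rows; each row is the pose to reach, as a shift and turn from the pose commanded when the call began, along the tool's axes at that moment; what a row does not reach only later rows make up. A row lasts 1/8 s, in which the tool goes at most 62.5 mm and 10.7 degrees, less where a joint would pass 70% of its speed; a pose out of reach is approached as far as the arm can. A call with a number of a shift or a turn outside -1 to 1 is refused whole. A call with a gripper value outside its range is refused whole. The fingers move at their own pace and stop on an object; the grip force is fixed at half the most. Time passes only in rows, so rows that repeat a pose let the fingers close. It gives the time, the measured TCP pose, the force, the opening and the grip force at its end, in the units of the state.
- manip.state(): the state, without advancing time (a new reading comes with each control period).
- manip.grab_frame(name): name is "side" or "top" or "wrist"; returns the picture (420x560x3 uint8, red, green, blue); there is no depth.
- manip.camera_params(name): a dict with "camera_matrix" (3x3 intrinsics, pixels), "extrinsics" (4x4, takes a point from world to camera coordinates); the wrist camera has in their place "tool_from_camera" (4x4, takes a point from camera to tool coordinates, whose origin is the TCP and whose axes are the flange's). Camera axes: x right, y down, z forward; pixel columns grow to the right and rows downward; lengths in m; the calibration is good to about 2 mm. A picture is of the moment at which its call begins: read the wrist's pose just before it. camera_params takes no time and is no camera call.
- manip.job_done(): hands the job in; it is judged then, once.
The state is a dict: "time": time; "joint_pos": joint angles; "joint_vel": joint speeds; "joint_efforts": joint torques, N m; "tool_pos": TCP position; "tool_rot": TCP orientation; "contact_force": force on the tool from outside, world axes, zero at the start; "ft_torque": the same for the moment, N m; "gripper_width": opening from 0.0 (shut) to 1.0 (fully open); "grasp_force": force on a finger pad.
Only numpy, scipy, OpenCV 4.12 (cv2) and the standard library are available. Lean on these libraries where they do the work, as an engineer would, in place of code of your own. Each camera call takes 0.05 s, during which the arm holds its last target. There are 200 camera calls.

### The job

Take the white digestion vessel out of its sloping cradle, turn it mouth-down and lower it gently over the one empty peg of the drying rack until its rim sits flat on the collar at the peg's foot, without dropping it. Let go of it, then switch on the rack's blower by pushing the toggle lever all the way over, away from the robot's side. Leave the two beakers on the rack and the other things on the bench where they are.

Things in the scene. Friction and masses are not known exactly. Their poses are not given: they have to be found in the camera images.
- vessel: The vessel to dry: plain white plastic tube, closed flat at one end, 42 mm outside diameter, 110 mm long, wall 4 mm (bore 34), floor 5 mm, 100 to 180 g. Origin: centre of the closed end's outside; z axis along the tube towards the open mouth. Starts lying in the cradle, z axis sloping 30 deg below level, closed end uppermost, 115 mm above the bench, on the robot's side.
- vessel_mouth (a point): Centre of the vessel's open rim, 110 mm from the closed end along its axis (axes as the vessel's).
- cradle: Fixed steel drain cradle: 110 x 80 mm base plate and a sloping trough under the vessel, from 30 mm past its closed end to the rim, with a 34 mm wide end plate just beyond the rim's lower half. The trough is narrower than the vessel, so its sides are free for fingers; open above, the vessel lifts straight out. Origin: on the bench below the vessel's middle; x axis is the way the mouth faces.
- rack: Fixed steel drying rack: box 120 mm (its x) by 390 mm (its y), 50 mm high, with three equal pegs in a row at x = 0, y = -135, -45 and 45 mm, and the blower switch near its +y end. Origin: on the bench under its middle. Its x axis points away from the robot.
- empty_peg: The one peg of three with nothing on it (any of the three): upright aluminium, 80 mm tall, 22 mm thick, tip tapered to 12 mm, thickening below 28 mm to 27 mm, on a collar 54 mm wide and 4 mm thick. Origin: its foot, on the rack's top, 50 mm above the bench; z up. The vessel's rim comes to rest on the collar, 4 mm above this origin.
- peg_tip (a point): Centre of the empty peg's tip, 80 mm above its foot.
- beaker_b: Glass beaker, 48 mm diameter, 87 mm tall, already upside down on another peg; loose. Origin: centre of its rim, which is underneath; z up.
- beaker_c: Glass beaker, 44 mm diameter, 94 mm tall, already upside down on the third peg; loose. Origin: centre of its rim, which is underneath; z up.
- switch (a joint): The blower's toggle lever, rad: 0 leans fully to the rack's -x (robot's) side, off; 1.0 fully to its +x side, on; starts at 0 to 0.2. Hinge along the rack's y axis at its x = 0, y = 142 mm, 72 mm above the bench; upright at 0.5; about 1 N at the ball moves it, stays where left. Steel rod with a grey 26 mm ball, centre 70 mm from the hinge, over a 70 x 50 x 25 mm housing.
- switch_tip (a point): Centre of the lever's ball.
- flask: Bystander: glass conical flask, 80 mm wide at the bottom, 122 mm tall, standing between the robot and the rack. Origin: centre of its underside.
- washer: Bystander: white plastic bottle, 64 mm wide, 170 mm tall, beyond the gap between the cradle and the rack. Origin: centre of its underside.
- dish: Bystander: white porcelain dish, 70 mm wide, 30 mm tall, between robot and cradle. Origin: centre of its underside.
- jar: Bystander: white jar with black lid, 56 mm wide, 70 mm tall, to the robot's left. Origin: centre of its underside.
Not all that is in view belongs to the job. What is shaped like the vessel but brown or pink is not meant.

How it is judged:
On the way, in this order (a step that is already met when the one before it is completed fails the run):
1. the vessel sits mouth-down on the empty peg, rim flat on the collar, released (angle between vessel's own z axis and vertical above 3.07 rad and horizontal distance between vessel_mouth and empty_peg below 0.006 m and z of vessel_mouth in the frame of empty_peg below 0.008 m and linear speed of vessel below 0.03 m/s and contact force between the fingers and vessel below 0.1 N), for 0.2 s.
2. the blower lever is pushed fully over (value of joint switch above 0.85 rad), for 0.1 s.
At the end, for the whole second after the job is handed in: The vessel is mouth-down on the peg that was empty (axis within 4 degrees of vertical, mouth centred within 6 mm, rim no more than 4 mm above the collar), at rest and released; the lever is past 0.85 rad; beakers and bystanders within 20 mm of where they stood (all of step 1 and value of joint switch above 0.85 rad and distance of each of beaker_b, beaker_c, flask, washer, dish, jar from where it was at the start of the episode below 0.02 m); the robot touches nothing.
It fails at once if the vessel is dropped: it moves faster than 0.4 m/s while the fingers do not hold it (linear speed of vessel above 0.4 m/s and contact force between the fingers and vessel below 0.05 N).
It fails at once if the vessel is pressed on the peg with more than 35 N (contact force between vessel and empty_peg above 35 N).
It fails at once if a beaker on the rack or a bystander is moved more than 20 mm (distance of any of beaker_b, beaker_c, flask, washer, dish, jar from where it was at the start of the episode above 0.02 m).
It also fails if it takes over 48 s, if anything falls off the work surface, if the arm or the gripper's body presses on something with over 40 N, if the wrist force passes 120 N, or if a joint passes its speed limit or range.

## Working session

There is one attempt and no reset: what is moved stays moved. The work goes in short steps, Python scripts to look and compute and a tool call to move; the robot and the scene stay as the last step left them, time stands still between calls to the robot, and variables do not carry over. Pictures are saved under pics/ and viewed, at most 10 in all, crops included, and the job is handed in when it is done.

Besides the shell and the picture viewer there is one more tool, called after ">>>" as name(argument=value, ...) on one line, values as JSON. send_rows: Moves the arm, as the interface text tells. Shifts and turns lie within -1 to 1; 1 stands for 0.5 m of shift or 1.5 rad of turn. Its arguments: {"type":"object","properties":{"increments":{"type":"array","items":{"type":"object","properties":{"claw":{"type":"number"},"dx":{"type":"number"},"dy":{"type":"number"},"dz":{"type":"number"},"yaw":{"type":"number"}}}}},"required":["increments"]}

```bash
mkdir -p pics; ls; python3 - <<'E'
from plant import manip
import cv2,numpy as np
np.set_printoptions(precision=4,suppress=True)
s=manip.state(); print(s)
for n in ("side","top","wrist"):
    im=manip.grab_frame(n); cv2.imwrite(f"pics/{n}0.png",im[:,:,::-1])
    print(n,manip.camera_params(n))
E
```

```text
pics
{'time': 0.0, 'joint_pos': array([ 1.094 ,  0.0534,  1.6143,  0.    ,  1.476 , -0.119 ]), 'joint_vel': array([-0.0006,  0.0014,  0.0009, -0.0011, -0.0014,  0.0001]), 'joint_efforts': array([ -0.0014, -39.3685, -37.0171,  -0.0002,   0.0072,   0.    ]), 'tool_pos': array([0.2186, 0.5849, 0.23  ]), 'tool_rot': array([-0.0003,  0.178 ,  0.984 , -0.001 ]), 'contact_force': array([ 0.0345,  0.7195, -0.2442]), 'ft_torque': array([0.0531, 0.0131, 0.0013]), 'grasp_force': 0.0, 'gripper_width': 0.9991656260034557}
side {'camera_matrix': array([[538.177 ,   0.    , 281.0432],
       [  0.    , 538.177 , 209.0569],
       [  0.    ,   0.    ,   1.    ]]), 'extrinsics': array([[ 0.6899, -0.7238,  0.0155, -0.3694],
       [-0.3714, -0.3722, -0.8506,  0.2193],
       [ 0.6214,  0.581 , -0.5256,  1.1257],
       [ 0.    ,  0.    ,  0.    ,  1.    ]])}
top {'camera_matrix': array([[467.4602,   0.    , 280.5066],
       [  0.    , 467.4602, 206.0153],
       [  0.    ,   0.    ,   1.    ]]), 'extrinsics': array([[-0.0216, -0.9997, -0.0094, -0.0368],
       [-0.9854,  0.0228, -0.1686,  0.4587],
       [ 0.1688,  0.0056, -0.9856,  1.2238],
       [ 0.    ,  0.    ,  0.    ,  1.    ]])}
wrist {'camera_matrix': array([[294.427 ,   0.    , 281.89  ],
       [  0.    , 294.427 , 210.2562],
       [  0.    ,   0.    ,   1.    ]]), 'tool_from_camera': array([[-0.0002, -0.962 , -0.2729,  0.0682],
       [ 1.    , -0.0002, -0.0003, -0.0004],
       [ 0.0002, -0.2729,  0.962 , -0.1435],
       [ 0.    ,  0.    ,  0.    ,  1.    ]])}
```

View pics/side0.png

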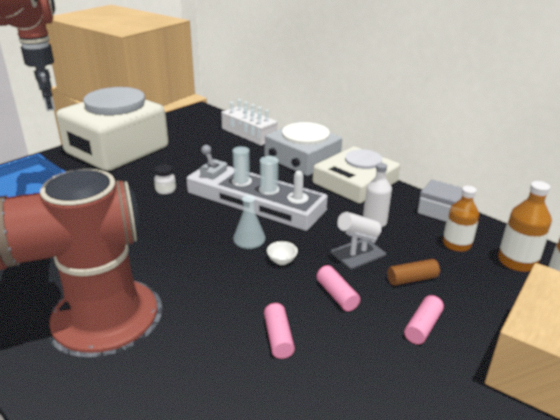

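View pics/top0.png

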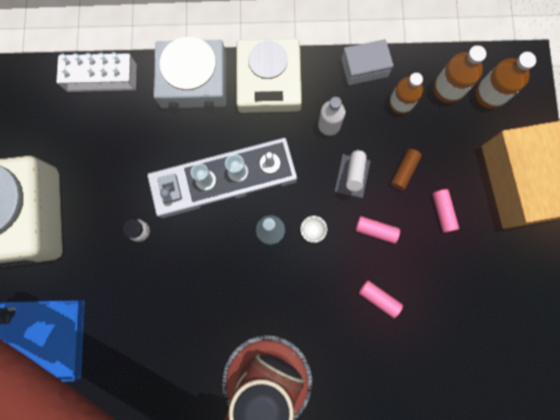

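View pics/wrist0.png

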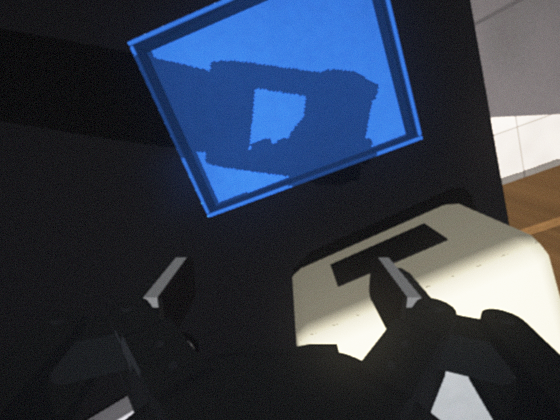

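The side picture shows the white vessel at about (358,226), the empty peg at (298,185) and the lever ball at (207,150). In the top picture the vessel is at (357,170), the peg at (269,160) and the switch at (168,187). The wrist view shows only the tray and the cream box.

```bash
python3 - <<'E'
import cv2,numpy as np
t=cv2.imread("pics/top0.png");s=cv2.imread("pics/side0.png")
a=cv2.resize(t[130:220,240:400],None,fx=5,fy=5,interpolation=cv2.INTER_CUBIC)
cv2.imwrite("pics/c1.png",a)
b=cv2.resize(s[165:275,275:405],None,fx=5,fy=5,interpolation=cv2.INTER_CUBIC)
cv2.imwrite("pics/c2.png",b)
E
```

```text
(no output)
```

View pics/c1.png

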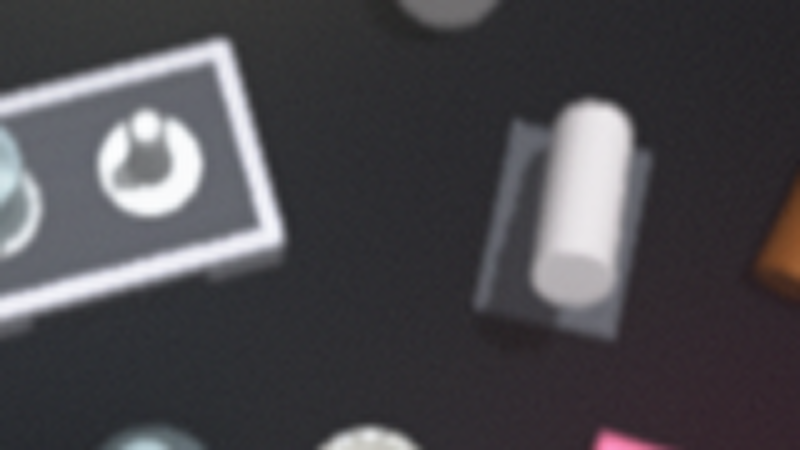

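View pics/c2.png

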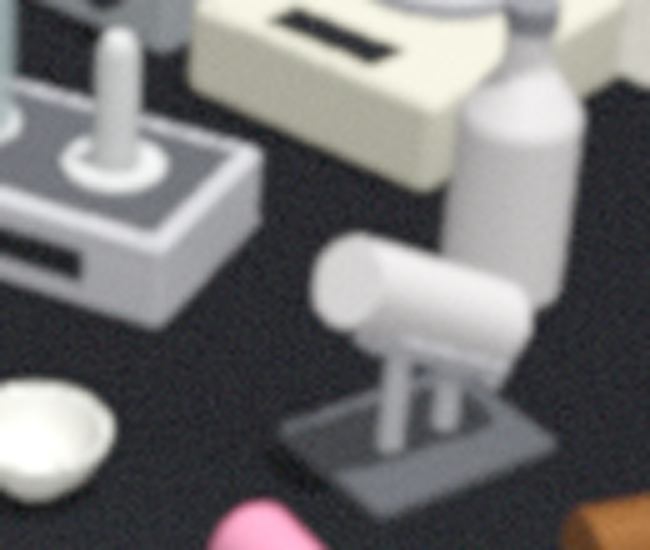

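Crop readings: top crop has the closed end centre at (574,280), peg tip (146,122) and collar centre (151,165). Side crop has the closed end centre at (347,283), peg tip (120,32) and collar centre (115,162).

```bash
cat > h.py <<'E'
import numpy as np,cv2
from plant import manip
from scipy.optimize import least_squares
np.set_printoptions(precision=4,suppress=True)
C={n:manip.camera_params(n) for n in("side","top")}
def proj(n,P):
    c=C[n];p=c["extrinsics"][:3,:3]@np.array(P)+c["extrinsics"][:3,3]; p=c["camera_matrix"]@p; return p[:2]/p[2]
def tri(t,s):
    r=least_squares(lambda P:np.r_[proj("top",P)-t,proj("side",P)-s],[.6,0,.1]); return r.x,np.abs(r.fun).max()
def plane(n,uv,z):
    return np.r_[least_squares(lambda q:proj(n,[q[0],q[1],z])-uv,[.6,0]).x,z]
ct=lambda u,v:np.array([240+(u+.5)/5-.5,130+(v+.5)/5-.5])
cs=lambda u,v:np.array([275+(u+.5)/5-.5,165+(v+.5)/5-.5])
E
python3 - <<'E'
from h import *
for n,a,b in(("closed",ct(574,280),cs(347,283)),("tip",ct(146,122),cs(120,32)),("collar",ct(151,165),cs(115,162))): print(n,*tri(a,b))
print("collar z54",plane("top",ct(151,165),.054),plane("side",cs(115,162),.054))
print("tip z130",plane("top",ct(146,122),.13),plane("side",cs(120,32),.13))
print("rack corners",[plane("top",p,.05) for p in(ct(225,40),ct(282,240),(148,186),(160,215))])
pl=[plane("top",p,.005) for p in(ct(475,305),ct(515,122),ct(652,150),ct(615,338))]
print("plate",pl,"centre",np.mean(pl,0)); 
for a,b in((0,1),(3,2)): d=pl[b]-pl[a];print(np.arctan2(d[1],d[0]),np.hypot(*d[:2]))
# vessel axis from both images' silhouettes
c,_=tri(ct(574,280),cs(347,283))
for y in(-.3,-.2,-.1,0,.1):
    m=c+.11*np.array([np.cos(.5236)*np.cos(y),np.cos(.5236)*np.sin(y),-.5])
    f=lambda n,o,k:((proj(n,m)-o)*5)
    print(y,m,"topcrop",f("top",(240,130),0),"sidecrop",f("side",(275,165),0))
E
```

```text
closed [ 0.4935 -0.2373  0.1135] 0.01338291841756245
tip [ 0.5771 -0.0207  0.1316] 0.027593897605015627
collar [ 0.5758 -0.0211  0.0535] 0.2027689164327171
collar z54 [ 0.5752 -0.0207  0.054 ] [ 0.5757 -0.0219  0.054 ]
tip z130 [ 0.5775 -0.0206  0.13  ] [ 0.5794 -0.0188  0.13  ]
rack corners [array([ 0.6461, -0.0625,  0.05  ]), array([ 0.5328, -0.0907,  0.05  ]), array([0.519 , 0.3099, 0.05  ]), array([0.4389, 0.2756, 0.05  ])]
plate [array([ 0.5036, -0.1985,  0.005 ]), array([ 0.6085, -0.2254,  0.005 ]), array([ 0.5903, -0.3018,  0.005 ]), array([ 0.4831, -0.2755,  0.005 ])] centre [ 0.5464 -0.2503  0.005 ]
-0.25105225936074976 0.10826391550088559
-0.24069104549131998 0.1104028713550622
-0.3 [ 0.5845 -0.2655  0.0585] topcrop [601.0487 133.7142] sidecrop [498.2298 326.1847]
-0.2 [ 0.5868 -0.2562  0.0585] topcrop [583.7544 129.8982] sidecrop [485.4208 316.7869]
-0.1 [ 0.5882 -0.2468  0.0585] topcrop [566.2052 127.7612] sidecrop [471.308  308.0817]
0 [ 0.5887 -0.2373  0.0585] topcrop [548.5698 127.3225] sidecrop [456.0342 300.1354]
0.1 [ 0.5882 -0.2278  0.0585] topcrop [531.0179 128.5859] sidecrop [439.7467 293.007 ]
```

```bash
python3 - <<'E'
from h import *
# bystander bottoms (approx): from side base pixels, and top views at mid height
for n,s,t,z in(("washer",(377,215),(331,122),.08),("flask",(250,236),(270,231),.03),("dish",(283,256),(313,230),.02)):
    print(n,"side z~.02",plane("side",s,.02),"top",plane("top",t,z))
pk=np.array([.5765,-.0207]);a=.244;ex=np.array([np.cos(a),np.sin(a)]);ey=np.array([-ex[1],ex[0]])
for n,q in(("washer",plane("top",(331,122),.08)),("flask",plane("top",(270,231),.03)),("dish",plane("top",(313,230),.02)),("cradle",[.5464,-.2503,0])):
    d=np.array(q[:2])-pk+ -135*.001*ey*1; print(n,"rack frame",d@ex,d@ey)
for P in ([*(pk+.277*ey),.072],[*(pk+.277*ey-.034*ex),.135]): print(P,proj("top",P),proj("side",P))
E
```

```text
washer side z~.02 [ 0.6994 -0.197   0.02  ] top [ 0.6769 -0.1881  0.08  ]
flask side z~.02 [ 0.3926 -0.0288  0.02  ] top [ 0.3916 -0.0172  0.03  ]
dish side z~.02 [ 0.3903 -0.1444  0.02  ] top [ 0.3928 -0.1338  0.02  ]
washer rack frame 0.056982174974120996 -0.32172924834329697
flask rack frame -0.17859162109997243 -0.0869654806134626
dish rack frame -0.20552910236265232 -0.2003626036057081
cradle rack frame -0.08467658065857273 -0.3505273687678024
[np.float64(0.5095806596218432), np.float64(0.24809509274418012), 0.072] [168.748  187.1968] [212.8111 166.124 ]
[np.float64(0.4765877601514384), np.float64(0.23988116648837748), 0.135] [165.6152 194.7614] [204.4185 150.6197]
```

```bash
cat >> h.py <<'E'
from scipy.spatial.transform import Rotation as Ro
def st(p=True):
    s=manip.state(); R=Ro.from_quat(np.roll(s["tool_rot"],-1)).as_matrix()
    if p: print("t",s["time"],"tcp",s["tool_pos"],"xhead",np.arctan2(R[1,0],R[0,0]),"w",s["gripper_width"],"g",s["grasp_force"],"F",s["contact_force"],"j",s["joint_pos"])
    return s,R
def rel(P,head=None):  # world TCP goal -> tool units
    s,R=st(); d=R.T@(np.array(P)-s["tool_pos"])/.5
    x=np.arctan2(R[1,0],R[0,0]); y=None if head is None else ((x-head+np.pi)%(2*np.pi)-np.pi)/1.5
    print("units",d,"yaw",y)
E
echo
```

>>> send_rows(increments=[{"dx": -0.57,"dy": -0.67,"yaw": 1.0,"claw": -1},{"dx": -0.57,"dy": -0.67,"yaw": 1.0,"claw": -1},{"dx": -0.57,"dy": -0.67,"yaw": 1.0,"claw": -1},{"dx": -0.57,"dy": -0.67,"yaw": 1.0,"claw": -1},{"dx": -0.57,"dy": -0.67,"yaw": 1.0,"claw": -1},{"dx": -0.57,"dy": -0.67,"yaw": 1.0,"claw": -1},{"dx": -0.57,"dy": -0.67,"yaw": 1.0,"claw": -1},{"dx": -0.57,"dy": -0.67,"yaw": 1.0,"claw": -1},{"dx": -0.57,"dy": -0.67,"yaw": 1.0,"claw": -1}])

```text
invalid input
```

```bash
python3 - <<'E'
from h import *
rel([.517,-.243,.20],-.246)
E
```

```text
t 0.15 tcp [0.2187 0.585  0.2303] xhead 2.7837820996513196 w 1.00435004475321 g 0.0 F [1.1364 0.3968 0.5518] j [ 1.094   0.0532  1.614   0.      1.476  -0.119 ]
units [-1.1389 -1.342   0.0626] yaw 2.0198547331008796
```

>>> send_rows(increments=[{"dx": -0.57,"dy": -0.67,"dz": 0,"yaw": 1.0,"claw": -1},{"dx": -0.57,"dy": -0.67,"dz": 0,"yaw": 1.0,"claw": -1},{"dx": -0.57,"dy": -0.67,"dz": 0,"yaw": 1.0,"claw": -1},{"dx": -0.57,"dy": -0.67,"dz": 0,"yaw": 1.0,"claw": -1},{"dx": -0.57,"dy": -0.67,"dz": 0,"yaw": 1.0,"claw": -1},{"dx": -0.57,"dy": -0.67,"dz": 0,"yaw": 1.0,"claw": -1},{"dx": -0.57,"dy": -0.67,"dz": 0,"yaw": 1.0,"claw": -1},{"dx": -0.57,"dy": -0.67,"dz": 0,"yaw": 1.0,"claw": -1},{"dx": -0.57,"dy": -0.67,"dz": 0,"yaw": 1.0,"claw": -1}])

```text
time: 1.27
tool_pos: [0.3686, 0.171, 0.2311]
tool_rot: [-0.0, 0.801, 0.599, -0.0]
contact_force: [-0.8, 0.1, 0.2]
gripper_width: 1.004
grasp_force: 0.0
```

```bash
python3 - <<'E'
from h import *
rel([.517,-.243,.20],-.246)
E
```

```text
t 1.275 tcp [0.3686 0.171  0.2311] xhead 1.2837208465143637 w 1.0037918814690336 g 0.0 F [-0.81    0.0585  0.2057] j [ 0.2506 -0.5146  2.0901  0.0002  1.5663  0.5377]
units [-0.7101  0.5191  0.062 ] yaw 1.0198138976762425
```

>>> send_rows(increments=[{"dx": -0.71,"dy": 0.52,"dz": 0.0,"yaw": 1.0,"claw": -1},{"dx": -0.71,"dy": 0.52,"dz": 0.0,"yaw": 1.0,"claw": -1},{"dx": -0.71,"dy": 0.52,"dz": 0.0,"yaw": 1.0,"claw": -1},{"dx": -0.71,"dy": 0.52,"dz": 0.0,"yaw": 1.0,"claw": -1},{"dx": -0.71,"dy": 0.52,"dz": 0.0,"yaw": 1.0,"claw": -1},{"dx": -0.71,"dy": 0.52,"dz": 0.03,"yaw": 1.0,"claw": -1},{"dx": -0.71,"dy": 0.52,"dz": 0.06,"yaw": 1.0,"claw": -1},{"dx": -0.71,"dy": 0.52,"dz": 0.06,"yaw": 1.0,"claw": -1},{"dx": -0.71,"dy": 0.52,"dz": 0.06,"yaw": 1.0,"claw": -1}])

```text
time: 2.4
tool_pos: [0.5177, -0.2416, 0.2001]
tool_rot: [-0.001, 0.994, -0.105, -0.001]
contact_force: [0.3, 0.1, 0.6]
gripper_width: 1.002
grasp_force: 0.0
```

```bash
python3 - <<'E'
from h import *
s,R=st()
im=manip.grab_frame("wrist"); cv2.imwrite("pics/w1.png",im[:,:,::-1])
rel([.517,-.243,.080],-.246)
c=manip.camera_params("wrist");T=c["tool_from_camera"]
for n,P in(("closed",[.496,-.2378,.114]),("mouth",[.5885,-.261,.059])):
    p=R.T@(np.array(P)-s["tool_pos"]); p=T[:3,:3].T@(p-T[:3,3]); q=c["camera_matrix"]@p; print(n,q[:2]/q[2])
E
```

```text
t 2.4 tcp [ 0.5177 -0.2416  0.2001] xhead -0.21069126557202023 w 1.0021277560570747 g 0.0 F [0.2856 0.1206 0.59  ] j [-0.567  -0.0519  1.7702  0.0002  1.4257  1.2144]
t 2.45 tcp [ 0.5177 -0.2412  0.2008] xhead -0.2096112770615426 w 1.0009270854522052 g 0.0 F [0.7024 0.5775 1.291 ] j [-0.5664 -0.0536  1.7705  0.0002  1.4258  1.214 ]
units [-0.0005  0.0039  0.2416] yaw 0.024259148625638122
closed [282.2428 241.0592]
mouth [285.8327 122.8063]
```

View pics/w1.png

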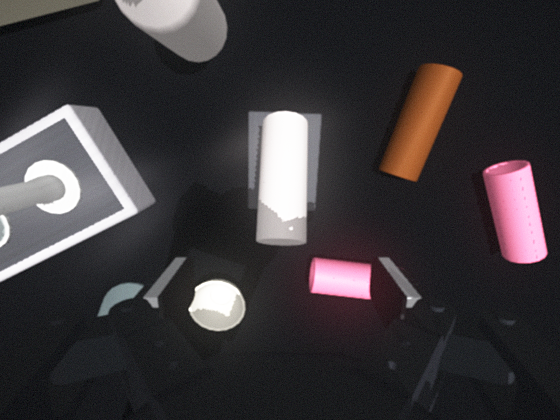

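The wrist view shows the closed end centred near (282,240) and the mouth near (286,118). My estimates project to (282,241) and (286,123), so they agree and I can descend.

>>> send_rows(increments=[{"dx": 0,"dy": 0.004,"dz": 0.1,"yaw": 0.024,"claw": -1},{"dx": 0,"dy": 0.004,"dz": 0.18,"yaw": 0.024,"claw": -1},{"dx": 0,"dy": 0.004,"dz": 0.24,"yaw": 0.024,"claw": -1},{"dx": 0,"dy": 0.004,"dz": 0.24,"yaw": 0.024,"claw": -1},{"dx": 0,"dy": 0.004,"dz": 0.24,"yaw": 0.024,"claw": 1},{"dx": 0,"dy": 0.004,"dz": 0.24,"yaw": 0.024,"claw": 1},{"dx": 0,"dy": 0.004,"dz": 0.24,"yaw": 0.024,"claw": 1},{"dx": 0,"dy": 0.004,"dz": 0.24,"yaw": 0.024,"claw": 1},{"dx": 0,"dy": 0.004,"dz": 0.24,"yaw": 0.024,"claw": 1},{"dx": 0,"dy": 0.004,"dz": 0.24,"yaw": 0.024,"claw": 1}])

```text
time: 3.7
tool_pos: [0.5191, -0.2421, 0.0845]
tool_rot: [-0.002, 0.992, -0.125, 0.002]
contact_force: [-0.1, 10.4, 8.9]
gripper_width: 0.478
grasp_force: 59.8
```

>>> send_rows(increments=[{"dx": 0,"dy": 0,"dz": -0.03,"yaw": 0,"claw": 1},{"dx": 0,"dy": 0,"dz": -0.1,"yaw": 0,"claw": 1},{"dx": 0,"dy": 0,"dz": -0.18,"yaw": 0,"claw": 1},{"dx": 0,"dy": 0,"dz": -0.22,"yaw": 0,"claw": 1},{"dx": 0,"dy": 0,"dz": -0.22,"yaw": 0,"claw": 1}])

```text
time: 4.32
tool_pos: [0.5178, -0.2451, 0.1936]
tool_rot: [0.001, 0.992, -0.126, 0.002]
contact_force: [0.2, -0.3, -0.8]
gripper_width: 0.479
grasp_force: 60.9
```

```bash
python3 - <<'E'
from h import *
s,R=st()
a=manip.grab_frame("wrist");b=manip.grab_frame("side")
o=np.zeros((600,800,3),np.uint8); o[:315,:420]=cv2.resize(a,(420,315)); o[:420,420:800]=cv2.resize(b[150:255,310:405],(380,420)); cv2.imwrite("pics/m2.png",o[:,:,::-1])
# front face push: wall point at rack y=-.160
pk=np.array([.5765,-.0207]);al=.244;ex=np.array([np.cos(al),np.sin(al)]);ey=np.array([-ex[1],ex[0]])
for x in(-.17,-.145,-.081): print(x,pk+x*ex-.025*ey)
rel([*(pk-.17*ex-.025*ey),.19],al)
E
```

```text
t 4.325 tcp [ 0.5178 -0.2451  0.1936] xhead -0.25229500763214796 w 0.4787190297677256 g 60.9091966599226 F [ 0.2366 -0.2628 -0.7648] j [-0.5718 -0.0475  1.7769 -0.0002  1.4079  1.2514]
-0.17 [ 0.4176 -0.086 ]
-0.145 [ 0.4418 -0.08  ]
-0.081 [ 0.5039 -0.0645]
t 4.425 tcp [ 0.5162 -0.2439  0.1899] xhead -0.25225494747864946 w 0.4791961855441954 g 60.90423122048378 F [-0.0199 -0.4794 -2.462 ] j [-0.5716 -0.045   1.7808 -0.0001  1.4079  1.2514]
units [-0.2699 -0.2565  0.0004] yaw -0.3308366316524329
```

View pics/m2.png

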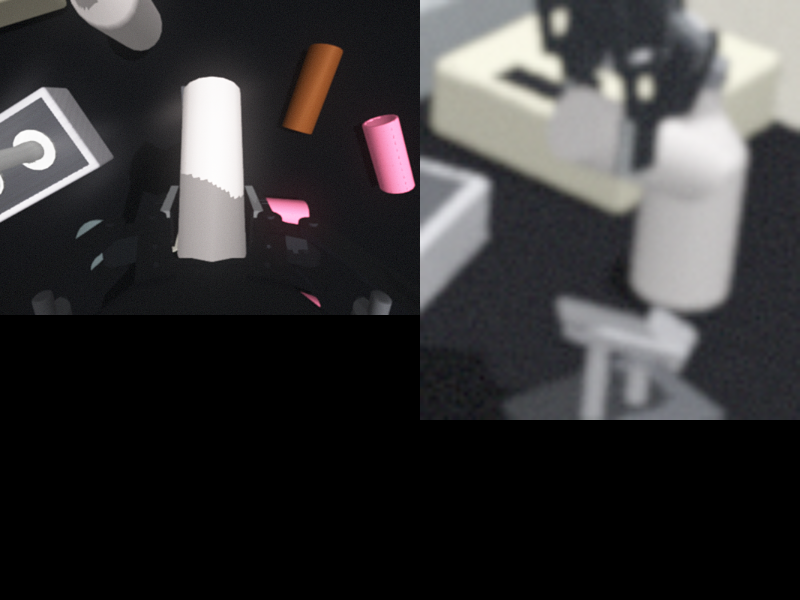

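```bash
cat >> h.py <<'E'
pk=np.array([.5765,-.0207]);al=.244;ex=np.array([np.cos(al),np.sin(al)]);ey=np.array([-ex[1],ex[0]])
def wproj(p):
    c=manip.camera_params("wrist");T=c["tool_from_camera"]; q=c["camera_matrix"]@(T[:3,:3].T@(np.array(p)-T[:3,3])); return q[:2]/q[2]
def rows(d,th,gz):  # tool frame (x fwd,z down): bottom row of closed end outline, top row of mouth outline
    ax=np.array([np.cos(th),0,np.sin(th)]);up=np.array([np.sin(th),0,-np.cos(th)]);y=np.array([0,1,0])
    g=np.array([0,0,gz]);a=np.linspace(0,2*np.pi,60)
    f=lambda c:[wproj(c+.021*(np.cos(t)*up+np.sin(t)*y))[1] for t in a]
    return max(f(g-d*ax)),min(f(g+(.11-d)*ax))
E
python3 - <<'E'
from h import *
for th in(.45,.52,.6):
  for d in(.025,.03,.035): print(th,d,rows(d,th,-.022),"seen 344,104")
rel([*(pk-.17*ex-.043*ey),.19],al)
print(pk-.081*ex-.043*ey)
E
```

```text
0.45 0.025 (np.float64(356.4086868788066), np.float64(89.4506624541874)) seen 344,104
0.45 0.03 (np.float64(370.7623491154104), np.float64(99.86056724174108)) seen 344,104
0.45 0.035 (np.float64(385.34610753496077), np.float64(110.41233279578238)) seen 344,104
0.52 0.025 (np.float64(353.4300333584477), np.float64(94.46865074991719)) seen 344,104
0.52 0.03 (np.float64(368.2452341496765), np.float64(104.0113367177079)) seen 344,104
0.52 0.035 (np.float64(383.3974006663527), np.float64(113.72763183649722)) seen 344,104
0.6 0.025 (np.float64(349.4132066159496), np.float64(100.75515552220689)) seen 344,104
0.6 0.03 (np.float64(364.62752422447767), np.float64(109.37452580262841)) seen 344,104
0.6 0.035 (np.float64(380.30670225413724), np.float64(118.19100583417512)) seen 344,104
t 4.425 tcp [ 0.5162 -0.2439  0.1899] xhead -0.25225494747864946 w 0.4791961855441954 g 60.90423122048378 F [-0.0199 -0.4794 -2.462 ] j [-0.5716 -0.045   1.7808 -0.0001  1.4079  1.2514]
units [-0.2527 -0.2248  0.0004] yaw -0.3308366316524329
[ 0.5083 -0.082 ]
```

>>> send_rows(increments=[{"dx": -0.1,"dy": -0.09,"dz": 0,"yaw": -0.12,"claw": 1},{"dx": -0.2,"dy": -0.18,"dz": 0,"yaw": -0.24,"claw": 1},{"dx": -0.25,"dy": -0.225,"dz": 0,"yaw": -0.33,"claw": 1},{"dx": -0.25,"dy": -0.225,"dz": 0.08,"yaw": -0.33,"claw": 1},{"dx": -0.25,"dy": -0.225,"dz": 0.18,"yaw": -0.33,"claw": 1},{"dx": -0.25,"dy": -0.225,"dz": 0.26,"yaw": -0.33,"claw": 1},{"dx": -0.25,"dy": -0.225,"dz": 0.26,"yaw": -0.33,"claw": 1},{"dx": -0.25,"dy": -0.225,"dz": 0.26,"yaw": -0.33,"claw": 1}])

```text
time: 5.42
tool_pos: [0.4242, -0.1043, 0.0618]
tool_rot: [0.0, 0.993, 0.121, 0.0]
contact_force: [0.0, -0.5, -1.0]
gripper_width: 0.475
grasp_force: 61.4
```

```bash
python3 - <<'E'
from h import *
rel([*(pk-.17*ex-.043*ey),.048],al)
E
```

```text
t 5.425 tcp [ 0.4242 -0.1043  0.0618] xhead 0.24274168629129364 w 0.4746060890499897 g 61.37482166290283 F [ 0.0412 -0.5427 -0.9846] j [-0.4116 -0.2444  2.1864 -0.      1.1994  0.9164]
units [-0.0041 -0.0026  0.0276] yaw -0.0008388758058043658
```

>>> send_rows(increments=[{"dx": 0.0,"dy": -0.003,"dz": 0.028,"yaw": 0,"claw": 1},{"dx": 0.03,"dy": -0.003,"dz": 0.028,"yaw": 0,"claw": 1},{"dx": 0.045,"dy": -0.003,"dz": 0.026,"yaw": 0,"claw": 1},{"dx": 0.052,"dy": -0.003,"dz": 0.018,"yaw": 0,"claw": 1},{"dx": 0.059,"dy": -0.003,"dz": 0.009,"yaw": 0,"claw": 1},{"dx": 0.066,"dy": -0.003,"dz": -0.002,"yaw": 0,"claw": 1},{"dx": 0.074,"dy": -0.003,"dz": -0.012,"yaw": 0,"claw": 1},{"dx": 0.074,"dy": -0.003,"dz": -0.012,"yaw": 0,"claw": 1}])

```text
time: 6.42
tool_pos: [0.4549, -0.0939, 0.0652]
tool_rot: [-0.001, 0.993, 0.121, -0.006]
contact_force: [-11.0, -3.5, -2.0]
gripper_width: 0.475
grasp_force: 62.3
```

```bash
python3 - <<'E'
from h import *
s,R=st(); print("rack x", (s["tool_pos"][:2]-pk)@ex)
a=manip.grab_frame("wrist");b=manip.grab_frame("side")
o=np.zeros((420,800,3),np.uint8); o[:315,:420]=cv2.resize(a,(420,315)); o[:400,420:800]=cv2.resize(b[160:260,240:335],(380,400)); cv2.imwrite("pics/m3.png",o[:,:,::-1])
E
```

```text
t 6.425 tcp [ 0.4549 -0.0939  0.0652] xhead 0.24357696157865724 w 0.4750597060974726 g 62.272406592965126 F [-10.9547  -3.4778  -2.0085] j [-0.3609 -0.164   2.1127 -0.0052  1.2045  0.9682]
rack x -0.13569212554690321
```

View pics/m3.png

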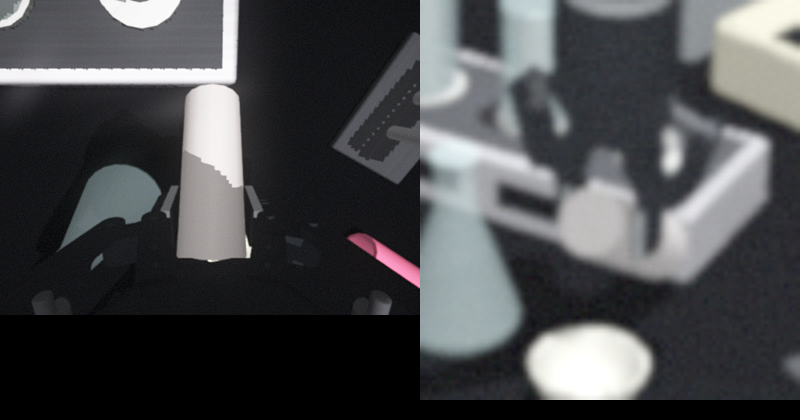

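The mouth is pressed on the rack's front face at about (212,85) in the wrist half, inside the corner at (237,80), and the flask is clear on the left. I'll keep pushing while rising.

>>> send_rows(increments=[{"dx": 0.012,"dy": 0,"dz": -0.008,"yaw": 0,"claw": 1},{"dx": 0.024,"dy": 0,"dz": -0.014,"yaw": 0,"claw": 1},{"dx": 0.036,"dy": 0,"dz": -0.019,"yaw": 0,"claw": 1},{"dx": 0.048,"dy": 0,"dz": -0.022,"yaw": 0,"claw": 1},{"dx": 0.06,"dy": 0,"dz": -0.023,"yaw": 0,"claw": 1},{"dx": 0.072,"dy": 0,"dz": -0.023,"yaw": 0,"claw": 1},{"dx": 0.084,"dy": 0,"dz": -0.022,"yaw": 0,"claw": 1},{"dx": 0.092,"dy": 0,"dz": -0.022,"yaw": 0,"claw": 1},{"dx": 0.1,"dy": 0,"dz": -0.022,"yaw": 0,"claw": 1},{"dx": 0.1,"dy": 0,"dz": -0.022,"yaw": 0,"claw": 1}])

```text
time: 7.78
tool_pos: [0.506, -0.082, 0.078]
tool_rot: [-0.0, 0.993, 0.121, -0.003]
contact_force: [-7.6, -1.6, 2.6]
gripper_width: 0.469
grasp_force: 59.9
```

```bash
python3 - <<'E'
from h import *
s,R=st(); print("rack x", (s["tool_pos"][:2]-pk)@ex)
E
```

```text
t 7.775 tcp [ 0.506 -0.082  0.078] xhead 0.24322350918937846 w 0.46900918737133906 g 59.9143056657158 F [-7.6231 -1.6032  2.5604] j [-0.3046 -0.064   1.9978 -0.0027  1.2136  1.024 ]
rack x -0.08322732465188472
```

>>> send_rows(increments=[{"dx": 0.004,"dy": 0,"dz": 0,"yaw": 0,"claw": 1},{"dx": 0.008,"dy": 0,"dz": 0,"yaw": 0,"claw": 1},{"dx": 0.012,"dy": 0,"dz": 0,"yaw": 0,"claw": 1},{"dx": 0.012,"dy": 0,"dz": 0,"yaw": 0,"claw": 1}])

```text
time: 8.28
tool_pos: [0.5115, -0.0807, 0.0782]
tool_rot: [0.0, 0.993, 0.121, -0.004]
contact_force: [-9.0, -2.4, 3.2]
gripper_width: 0.468
grasp_force: 59.3
```

```bash
python3 - <<'E'
from h import *
s,R=st(); print("rack x", (s["tool_pos"][:2]-pk)@ex)
E
```

```text
t 8.275 tcp [ 0.5115 -0.0807  0.0782] xhead 0.24323985359263203 w 0.46788024338399337 g 59.31176488493293 F [-8.9836 -2.438   3.2207] j [-0.2987 -0.0508  1.985  -0.0033  1.2139  1.03  ]
rack x -0.07758267704865698
```

>>> send_rows(increments=[{"dx": 0.003,"dy": 0,"dz": 0,"yaw": 0,"claw": 1},{"dx": 0.006,"dy": 0,"dz": 0,"yaw": 0,"claw": 1},{"dx": 0.006,"dy": 0,"dz": 0,"yaw": 0,"claw": 1}])

```text
time: 8.65
tool_pos: [0.5136, -0.0802, 0.0781]
tool_rot: [0.0, 0.993, 0.121, -0.005]
contact_force: [-11.7, -2.6, 5.5]
gripper_width: 0.466
grasp_force: 58.9
```

```bash
python3 - <<'E'
from h import *
s,R=st(); print("rack x", (s["tool_pos"][:2]-pk)@ex)
E
```

```text
t 8.65 tcp [ 0.5136 -0.0802  0.0781] xhead 0.24343257523203188 w 0.4659698394749152 g 58.868737266166136 F [-11.6604  -2.5681   5.5076] j [-0.2959 -0.0444  1.9789 -0.0044  1.2158  1.033 ]
rack x -0.0754534419382444
```

>>> send_rows(increments=[{"dx": -0.01,"dy": 0,"dz": 0,"yaw": 0,"claw": 1},{"dx": -0.025,"dy": 0,"dz": 0,"yaw": 0,"claw": 1},{"dx": -0.03,"dy": 0,"dz": -0.08,"yaw": 0,"claw": 1},{"dx": -0.03,"dy": 0,"dz": -0.18,"yaw": 0,"claw": 1},{"dx": -0.03,"dy": 0,"dz": -0.24,"yaw": 0,"claw": 1},{"dx": -0.03,"dy": 0,"dz": -0.24,"yaw": 0,"claw": 1},{"dx": -0.03,"dy": 0,"dz": -0.24,"yaw": 0,"claw": 1}])

```text
time: 9.52
tool_pos: [0.5015, -0.0829, 0.1968]
tool_rot: [-0.0, 0.993, 0.121, -0.001]
contact_force: [-0.2, 0.2, -2.7]
gripper_width: 0.466
grasp_force: 60.9
```

```bash
python3 - <<'E'
from h import *
s,R=st(); P=s["tool_pos"]; print("rack x", (P[:2]-pk)@ex)
for n in("side","top"):
    im=manip.grab_frame(n); np.save(n+"2.npy",im)
b=np.load("side2.npy"); g=P+[0,0,.022]
# expected image of a vertical tube of d=25
for n in("side","top"): print(n,"closed",proj(n,g+[0,0,.025]),"mouth",proj(n,g-[0,0,.085]))
c=proj("side",g-[0,0,.03]).astype(int); print(c)
u,v=c[0]-40,c[1]-50
o=cv2.resize(b[v:v+100,u:u+80],None,fx=6,fy=6,interpolation=cv2.INTER_CUBIC); print("crop",u,v)
cv2.imwrite("pics/m4.png",o[:,:,::-1])
E
```

```text
t 9.525 tcp [ 0.5015 -0.0829  0.1968] xhead 0.2427939622187334 w 0.4657867455157242 g 60.87931151043449 F [-0.2359  0.2377 -2.7241] j [-0.3104 -0.2066  1.916   0.0002  1.4339  1.0176]
rack x -0.08776050216067818
side closed [298.2537 147.8173] mouth [296.803  188.6808]
top closed [294.9241 171.6284] mouth [294.0067 182.1706]
[297 168]
crop 257 118
```

View pics/m4.png

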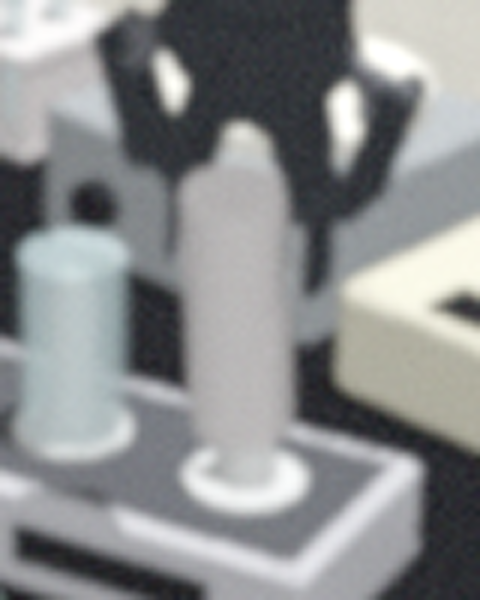

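The side crop shows the tube nearly upright: left edge from (183,200) to (190,430), right edge from (288,190) to (295,440). It still leans a little, so I'll measure the tilt by code.

```bash
cat >> h.py <<'E'
def lean(im,g,show=True):
    """tube slope (px/px) in the side view at grip point g, and slope of a true vertical"""
    G=cv2.GaussianBlur(cv2.cvtColor(im,cv2.COLOR_RGB2GRAY),(0,0),1).astype(float)
    D=cv2.Sobel(G,cv2.CV_64F,1,0); L=[];Rr=[];V=[]
    m,c=proj("side",g-[0,0,.08]),proj("side",g+[0,0,.0])
    for v in range(int(c[1])+8,int(m[1])-1):
        u=c[0]+(m[0]-c[0])*(v-c[1])/(m[1]-c[1])
        def pk_(lo,hi):
            x=np.arange(int(lo),int(hi)); w=np.abs(D[v,x]); i=np.argmax(w); i=min(max(i,1),len(x)-2)
            a,b,d=w[i-1:i+2]; return x[i]+.5*(a-d)/(a-2*b+d-1e-9)
        L.append(pk_(u-14,u-5));Rr.append(pk_(u+5,u+14));V.append(v)
    f=[]
    for q in(L,Rr):
        q=np.array(q);V_=np.array(V)
        for _ in range(4):
            p=np.polyfit(V_,q,1);r=np.abs(np.polyval(p,V_)-q);k=r<max(1.5*np.median(r),.3);q,V_=q[k],V_[k]
        f.append((p[0],len(q)))
    print("slopes",f,"true vertical",(m[0]-c[0])/(m[1]-c[1])); print(np.round(L,1));print(np.round(Rr,1))
E
python3 - <<'E'
from h import *
s,R=st(); g=s["tool_pos"]+[0,0,.022]
lean(np.load("side2.npy"),g)
im=manip.grab_frame("wrist")
G=cv2.cvtColor(im,cv2.COLOR_RGB2GRAY); print("col281 rows",G[60:340:6,281])
for th in(80,85,90,95): print(th,rows(.025,np.radians(th),-.022))
E
```

```text
t 9.625 tcp [ 0.5011 -0.0828  0.1958] xhead 0.24281974502188494 w 0.4708611626402391 g 60.887534800276626 F [-0.9411  0.1666 -1.697 ] j [-0.3104 -0.2056  1.9168  0.0001  1.4342  1.0176]
slopes [(np.float64(0.13988245804391927), 10), (np.float64(0.043192392797600426), 10)] true vertical -0.035316016695115665
[286.3 286.5 286.7 286.9 287.  287.1 287.2 287.3 287.3 287.3 287.3 287.4
 287.4 287.4 287.5 287.7 287.9 288.3 289.  292.  289.4]
[306.8 306.7 306.5 305.7 303.9 303.9 304.  304.1 304.3 304.8 305.1 305.3
 305.4 305.5 305.5 305.6 305.6 305.6 305.7 305.7 305.7]
col281 rows [132 131 129 128 136 129 136 142 137 141 139 143 146 142 133 130 134 254
 235  47  45  36  33  28 181 163 152 152 154 152 152 153 148 152 153 154
 155 154 154 151 156 155 155 193 192 186 191]
80 (np.float64(362.9724072313525), np.float64(178.18625702386433))
85 (np.float64(363.06051544471563), np.float64(187.52868313276903))
90 (np.float64(362.45070965006767), np.float64(196.95601326875237))
95 (np.float64(361.10592638374203), np.float64(206.4676067416845))
```

>>> send_rows(increments=[{"dx": 0,"dy": 0,"dz": -0.03,"yaw": -0.12,"claw": 1},{"dx": 0,"dy": 0,"dz": -0.03,"yaw": -0.24,"claw": 1},{"dx": 0,"dy": 0,"dz": -0.03,"yaw": -0.36,"claw": 1},{"dx": 0,"dy": 0,"dz": -0.03,"yaw": -0.48,"claw": 1},{"dx": 0,"dy": 0,"dz": -0.03,"yaw": -0.6,"claw": 1},{"dx": 0,"dy": 0,"dz": -0.03,"yaw": -0.72,"claw": 1},{"dx": 0,"dy": 0,"dz": -0.03,"yaw": -0.84,"claw": 1},{"dx": 0,"dy": 0,"dz": -0.03,"yaw": -0.96,"claw": 1},{"dx": 0,"dy": 0,"dz": -0.03,"yaw": -1.0,"claw": 1},{"dx": 0,"dy": 0,"dz": -0.03,"yaw": -1.0,"claw": 1}])

```text
time: 10.92
tool_pos: [0.5017, -0.0829, 0.2118]
tool_rot: [-0.001, 0.644, 0.765, -0.0]
contact_force: [0.2, 0.0, -1.3]
gripper_width: 0.465
grasp_force: 60.9
```

```bash
python3 - <<'E'
from h import *
s,R=st(); g=s["tool_pos"]+[0,0,.022]
im=manip.grab_frame("side"); np.save("side3.npy",im)
print("c",proj("side",g),"m",proj("side",g-[0,0,.085])); lean(im,g)
E
```

```text
t 10.925 tcp [ 0.5017 -0.0829  0.2118] xhead 1.7420263058955934 w 0.46488711204412436 g 60.88770518123056 F [ 0.2265  0.0025 -1.3242] j [-0.3104 -0.2168  1.8993  0.0001  1.4615 -0.4816]
c [298.1688 151.6699] m [297.044  183.3041]
slopes [(np.float64(0.05819107974978864), 6), (np.float64(-0.08772029985723089), 14)] true vertical -0.03555654528219543
[288.7 288.8 289.  289.9 286.8 282.5 284.1 288.2 292.1 290.9 290.8 290.7
 290.6 290.5 290.3 290.1 289.9 289.7 289.5 289.4 289.4]
[310.1 310.1 310.4 309.8 309.3 309.1 308.9 308.8 308.6 308.4 308.4 308.2
 308.2 308.4 308.6 308.4 308.2 308.  307.9 307.7 307.6]
```

```bash
python3 - <<'E'
from h import *
rel([.5758,-.0188,.212])
E
```

```text
t 10.975 tcp [ 0.5018 -0.083   0.2121] xhead 1.7416977380029985 w 0.4670148752437633 g 60.88809976947232 F [-0.3977 -0.0098 -2.3648] j [-0.3104 -0.217   1.899   0.      1.4616 -0.4813]
units [ 0.1014  0.1678 -0.    ] yaw None
```

>>> send_rows(increments=[{"dx": 0.03,"dy": 0.05,"dz": 0,"yaw": 0,"claw": 1},{"dx": 0.06,"dy": 0.1,"dz": 0,"yaw": 0,"claw": 1},{"dx": 0.09,"dy": 0.15,"dz": 0,"yaw": 0,"claw": 1},{"dx": 0.102,"dy": 0.168,"dz": 0,"yaw": 0,"claw": 1},{"dx": 0.102,"dy": 0.168,"dz": 0,"yaw": 0,"claw": 1},{"dx": 0.102,"dy": 0.168,"dz": 0,"yaw": 0,"claw": 1}])

```text
time: 11.72
tool_pos: [0.5757, -0.019, 0.2131]
tool_rot: [-0.0, 0.644, 0.765, -0.0]
contact_force: [0.5, 0.2, -2.6]
gripper_width: 0.468
grasp_force: 61.0
```

```bash
python3 - <<'E'
from h import *
rel([.5758,-.0188,.212])
b=manip.grab_frame("side"); w=manip.grab_frame("wrist")
o=np.zeros((420,800,3),np.uint8)
o[:420,:400]=cv2.resize(b[110:215,250:350],(400,420),interpolation=cv2.INTER_CUBIC)
o[:315,400:]=cv2.resize(w[130:335,140:400],(400,315),interpolation=cv2.INTER_CUBIC)
cv2.imwrite("pics/m5.png",o[:,:,::-1])
# predictions (mouth centre / tip) in the left half
g=st(False)[0]["tool_pos"]
for n,P in(("mouth",g+[0,0,-.063]),("tip",[.5765,-.0207,.13]),("collar",[.5765,-.0207,.054])): print(n,(proj("side",P)-[250,110])*4)
E
```

```text
t 11.725 tcp [ 0.5757 -0.019   0.2131] xhead 1.742072962989992 w 0.46765126485064745 g 60.99312664926401 F [ 0.503   0.1872 -2.5647] j [-0.1621 -0.051   1.7473 -0.0004  1.446  -0.3333]
units [0.0004 0.0003 0.0021] yaw None
mouth [192.0347 218.1513]
tip [193.5877 246.4139]
collar [189.9089 346.9607]
```

View pics/m5.png

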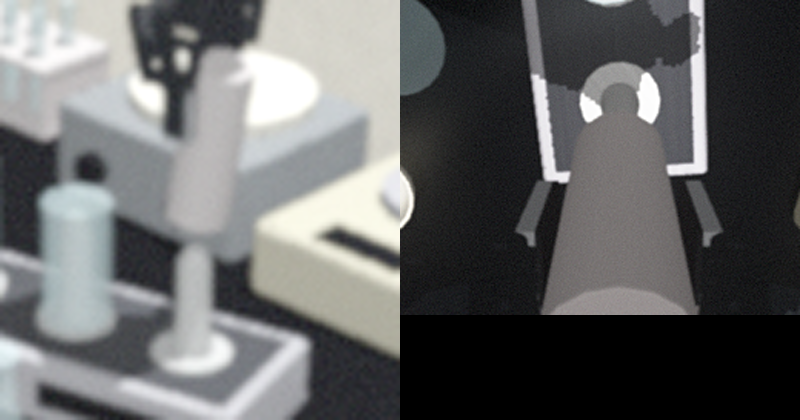

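Left half: the mouth centre is at about (200,220) and the peg tip at (194,246), so the mouth sits about 4 mm short along tool x, and the tube leans about 7°. The right half shows peg and tube lined up in tool y at column 620. I'll shift 4 mm, lower partway, then straighten the tube gently against the peg.

>>> send_rows(increments=[{"dx": 0.008,"dy": 0,"dz": 0.0,"yaw": 0,"claw": 1},{"dx": 0.008,"dy": 0,"dz": 0.03,"yaw": 0,"claw": 1},{"dx": 0.008,"dy": 0,"dz": 0.06,"yaw": 0,"claw": 1},{"dx": 0.008,"dy": 0,"dz": 0.09,"yaw": 0,"claw": 1},{"dx": 0.008,"dy": 0,"dz": 0.115,"yaw": 0,"claw": 1},{"dx": 0.008,"dy": 0,"dz": 0.125,"yaw": 0,"claw": 1},{"dx": 0.008,"dy": 0,"dz": 0.125,"yaw": 0,"claw": 1}])

```text
time: 12.7
tool_pos: [0.5754, -0.0146, 0.1504]
tool_rot: [-0.0, 0.644, 0.765, -0.0]
contact_force: [-0.9, 0.4, -0.6]
gripper_width: 0.467
grasp_force: 61.0
```

>>> send_rows(increments=[{"dx": 0.006,"dy": 0,"dz": 0.0,"yaw": 0,"claw": 1},{"dx": 0.012,"dy": 0,"dz": 0,"yaw": 0,"claw": 1},{"dx": 0.016,"dy": 0,"dz": 0,"yaw": 0,"claw": 1},{"dx": 0.016,"dy": 0,"dz": 0,"yaw": 0,"claw": 1}])

```text
time: 13.2
tool_pos: [0.575, -0.0093, 0.1512]
tool_rot: [0.003, 0.644, 0.765, -0.002]
contact_force: [2.6, -8.3, -3.9]
gripper_width: 0.472
grasp_force: 60.2
```

```bash
python3 - <<'E'
from h import *
s,R=st(); print("tool x,y from peg",R.T[:2]@(s["tool_pos"]-[.5765,-.0207,0]),"Ftool",R.T@s["contact_force"])
E
```

```text
t 13.2 tcp [ 0.575  -0.0093  0.1512] xhead 1.7428862404374346 w 0.47185783734575865 g 60.215827639913186 F [ 2.5956 -8.332  -3.9078] j [-0.1425 -0.0044  1.8078 -0.0065  1.3347 -0.3131]
tool x,y from peg [0.0104 0.0007] Ftool [-8.6253  1.1247  3.971 ]
```

>>> send_rows(increments=[{"dx": 0.005,"dy": 0,"dz": 0.0,"yaw": 0,"claw": 1},{"dx": 0.01,"dy": 0,"dz": 0,"yaw": 0,"claw": 1},{"dx": 0.014,"dy": 0,"dz": 0,"yaw": 0,"claw": 1},{"dx": 0.014,"dy": 0,"dz": 0,"yaw": 0,"claw": 1}])

```text
time: 13.7
tool_pos: [0.5734, -0.0019, 0.1509]
tool_rot: [0.002, 0.644, 0.765, -0.002]
contact_force: [2.6, -7.1, -4.8]
gripper_width: 0.45
grasp_force: 50.4
```

```bash
cat >> h.py <<'E'
def chk():
    s,R=st(); print("tool x,y from peg",R.T[:2]@(s["tool_pos"]-[.5765,-.0207,0]),"Ftool",R.T@s["contact_force"])
    im=manip.grab_frame("side"); g=s["tool_pos"]+[0,0,.022]; print(proj("side",g)); lean(im,g)
E
python3 -c "
from h import *
chk()"
```

```text
t 13.7 tcp [ 0.5734 -0.0019  0.1509] xhead 1.7427584834698961 w 0.44983071548778686 g 50.37288095103577 F [ 2.5545 -7.1377 -4.7914] j [-0.1306 -0.0073  1.8112 -0.0052  1.3357 -0.3014]
tool x,y from peg [0.0183 0.0002] Ftool [-7.4438  1.2938  4.8318]
[292.7195 154.8608]
slopes [(np.float64(-0.016713180998199993), 6), (np.float64(-0.09328085735622771), 13)] true vertical -0.029788948676619294
[218.5 291.7 260.9 274.4 276.  276.5 276.6 276.5 276.4 276.4 276.2 276.1
 276.2 276.3 276.2 275.9 275.9 275.7 277.8]
[305.6 305.3 305.2 305.2 305.2 305.2 305.1 305.  304.8 304.5 304.4 304.4
 304.5 304.7 304.9 305.  305.  304.9 287.3]
```

The tube is now upright (its slope matches vertical), but it has crept toward the pad edge, so no more pushing. I'll back off to centre and lower it now.

>>> send_rows(increments=[{"dx": -0.006,"dy": 0,"dz": 0.0,"yaw": 0,"claw": 1},{"dx": -0.012,"dy": 0,"dz": 0.0,"yaw": 0,"claw": 1},{"dx": -0.017,"dy": 0,"dz": 0.0,"yaw": 0,"claw": 1},{"dx": -0.017,"dy": 0,"dz": 0.01,"yaw": 0,"claw": 1},{"dx": -0.017,"dy": 0,"dz": 0.02,"yaw": 0,"claw": 1},{"dx": -0.017,"dy": 0,"dz": 0.02,"yaw": 0,"claw": 1}])

```text
time: 14.5
tool_pos: [0.5739, -0.0079, 0.1398]
tool_rot: [-0.001, 0.644, 0.765, -0.0]
contact_force: [-0.5, 0.5, -0.8]
gripper_width: 0.451
grasp_force: 52.6
```

```bash
python3 -c "
from h import *
chk()
print('peg',proj('side',[.5765,-.0207,.13]),proj('side',[.5765,-.0207,.054]))"
```

```text
t 14.5 tcp [ 0.5739 -0.0079  0.1398] xhead 1.7429733035801689 w 0.45093537355449764 g 52.63792420271784 F [-0.4896  0.5413 -0.7929] j [-0.1435  0.0069  1.8165  0.0001  1.3199 -0.3158]
tool x,y from peg [ 0.0131 -0.0006] Ftool [ 0.6166 -0.3884  0.7939]
[294.4529 159.4008]
slopes [(np.float64(-0.316582250197681), 6), (np.float64(0.10211939059587952), 7)] true vertical -0.03181875407952346
[281.4 285.  285.2 285.6 286.4 285.7 285.7 282.3 282.5 282.8 282.7 282.3
 282.2 281.6 284.1 284.9 286.  281. ]
[307.  306.8 306.7 306.7 306.6 306.6 306.6 309.5 316.5 341.5 325.5 312.8
 309.4 308.3 307.3 306.6 306.2 306. ]
peg [298.3969 171.6035] [297.4772 196.7402]
```

>>> send_rows(increments=[{"dx": -0.002,"dy": 0,"dz": 0.008,"yaw": 0,"claw": 1},{"dx": -0.002,"dy": 0,"dz": 0.016,"yaw": 0,"claw": 1},{"dx": -0.002,"dy": 0,"dz": 0.024,"yaw": 0,"claw": 1},{"dx": -0.002,"dy": 0,"dz": 0.032,"yaw": 0,"claw": 1},{"dx": -0.002,"dy": 0,"dz": 0.036,"yaw": 0,"claw": 1},{"dx": -0.002,"dy": 0,"dz": 0.036,"yaw": 0,"claw": 1}])

```text
time: 15.3
tool_pos: [0.5745, -0.0092, 0.1225]
tool_rot: [-0.0, 0.644, 0.765, -0.0]
contact_force: [0.1, -0.9, -2.2]
gripper_width: 0.45
grasp_force: 52.7
```

>>> send_rows(increments=[{"dx": 0,"dy": 0,"dz": 0.003,"yaw": 0,"claw": 1},{"dx": 0,"dy": 0,"dz": 0.006,"yaw": 0,"claw": 1},{"dx": 0,"dy": 0,"dz": 0.006,"yaw": 0,"claw": 1}])

```text
time: 15.68
tool_pos: [0.5745, -0.0092, 0.1197]
tool_rot: [-0.0, 0.644, 0.765, -0.0]
contact_force: [-0.2, -0.2, -2.3]
gripper_width: 0.446
grasp_force: 52.7
```

>>> send_rows(increments=[{"dx": 0,"dy": 0,"dz": 0.002,"yaw": 0,"claw": 1},{"dx": 0,"dy": 0,"dz": 0.004,"yaw": 0,"claw": 1},{"dx": 0,"dy": 0,"dz": 0.004,"yaw": 0,"claw": 1}])

```text
time: 16.05
tool_pos: [0.5745, -0.0092, 0.1177]
tool_rot: [-0.0, 0.644, 0.765, -0.0]
contact_force: [-0.4, -0.5, -1.6]
gripper_width: 0.45
grasp_force: 52.7
```

>>> send_rows(increments=[{"dx": 0,"dy": 0,"dz": 0.002,"yaw": 0,"claw": 1},{"dx": 0,"dy": 0,"dz": 0.004,"yaw": 0,"claw": 1},{"dx": 0,"dy": 0,"dz": 0.004,"yaw": 0,"claw": 1}])

```text
time: 16.42
tool_pos: [0.5745, -0.0091, 0.1157]
tool_rot: [-0.0, 0.644, 0.765, -0.0]
contact_force: [0.1, -0.2, -2.6]
gripper_width: 0.452
grasp_force: 52.7
```

>>> send_rows(increments=[{"dx": 0,"dy": 0,"dz": 0.002,"yaw": 0,"claw": 1},{"dx": 0,"dy": 0,"dz": 0.004,"yaw": 0,"claw": 1},{"dx": 0,"dy": 0,"dz": 0.004,"yaw": 0,"claw": 1}])

```text
time: 16.8
tool_pos: [0.5748, -0.0092, 0.1144]
tool_rot: [0.0, 0.644, 0.765, 0.0]
contact_force: [-1.8, 0.8, 2.0]
gripper_width: 0.454
grasp_force: 53.0
```

>>> send_rows(increments=[{"dx": 0,"dy": 0,"dz": 0.002,"yaw": 0,"claw": 1},{"dx": 0,"dy": 0,"dz": 0.004,"yaw": 0,"claw": 1},{"dx": 0,"dy": 0,"dz": 0.004,"yaw": 0,"claw": 1}])

```text
time: 17.18
tool_pos: [0.575, -0.0091, 0.1142]
tool_rot: [0.0, 0.644, 0.765, 0.0]
contact_force: [-5.7, 1.8, 11.6]
gripper_width: 0.45
grasp_force: 53.9
```

```bash
python3 -c "
from h import *
chk()"
```

```text
t 17.175 tcp [ 0.575  -0.0091  0.1142] xhead 1.7427197475637424 w 0.45005424029884467 g 53.871203139424324 F [-5.6945  1.7772 11.6061] j [-0.1452  0.0357  1.8328 -0.      1.2728 -0.3171]
tool x,y from peg [0.0117 0.0006] Ftool [  2.7238  -5.3035 -11.6078]
[294.8049 168.2036]
slopes [(np.float64(-0.13804397880275207), 8), (np.float64(-0.28861919250183676), 4)] true vertical -0.03251203814706451
[2.818e+02 2.861e+02 2.862e+02 2.820e+02 2.814e+02 2.834e+02 2.851e+02
 2.862e+02 2.808e+02 2.812e+02 1.000e+10 2.858e+02 2.813e+02 2.818e+02
 2.824e+02 2.853e+02 2.846e+02]
[294.4 284.  261.5 323.3 311.6 309.3 308.2 307.5 307.2 307.1 307.1 307.2
 308.  275.5 304.3 304.9 305.3]
```

>>> send_rows(increments=[{"dx": 0,"dy": 0,"dz": -0.003,"yaw": 0,"claw": 1},{"dx": 0,"dy": 0,"dz": -0.003,"yaw": 0,"claw": 0},{"dx": 0,"dy": 0,"dz": -0.003,"yaw": 0,"claw": -0.3},{"dx": 0,"dy": 0,"dz": -0.003,"yaw": 0,"claw": -0.8},{"dx": 0,"dy": 0,"dz": -0.003,"yaw": 0,"claw": -0.8},{"dx": 0,"dy": 0,"dz": -0.003,"yaw": 0,"claw": -0.8}])

```text
time: 17.98
tool_pos: [0.5746, -0.0092, 0.1132]
tool_rot: [-0.0, 0.644, 0.765, -0.0]
contact_force: [0.0, 0.1, 0.3]
gripper_width: 0.899
grasp_force: 0.0
```

```bash
python3 - <<'E'
from h import *
s,R=st(); print("Ftool",R.T@s["contact_force"])
for n in("side","wrist"): np.save(n+"4.npy",manip.grab_frame(n))
E
```

```text
t 17.975 tcp [ 0.5746 -0.0092  0.1132] xhead 1.7427983702108096 w 0.8985939363095966 g 0.0 F [0.0338 0.0523 0.3149] j [-0.1454  0.0362  1.8342 -0.      1.2713 -0.3174]
Ftool [ 0.0458  0.0422 -0.3149]
```

>>> send_rows(increments=[{"dx": 0,"dy": 0,"dz": -0.04,"yaw": 0,"claw": -0.8},{"dx": 0,"dy": 0,"dz": -0.12,"yaw": 0,"claw": -0.8},{"dx": 0,"dy": 0,"dz": -0.22,"yaw": 0,"claw": -0.8},{"dx": 0,"dy": 0,"dz": -0.28,"yaw": 0,"claw": -0.8},{"dx": 0,"dy": 0,"dz": -0.28,"yaw": 0,"claw": -0.8}])

```text
time: 18.7
tool_pos: [0.5767, -0.0094, 0.259]
tool_rot: [0.004, 0.644, 0.765, 0.002]
contact_force: [-0.0, -0.4, -0.8]
gripper_width: 0.898
grasp_force: 0.0
```

```bash
python3 - <<'E'
from h import *
h=pk+.277*ey
rel([*(h-.1*ex),.24],al+np.pi/2); 
b=manip.grab_frame("side"); np.save("side5.npy",b); w=manip.grab_frame("wrist")
G=cv2.cvtColor(b,cv2.COLOR_RGB2GRAY).astype(int)
P=lambda z:proj("side",[.5765,-.0207,z])
print("pred top centre",P(.164),"rim",P(.054))
for v in(160,168,176,184,190): print(v,"axis",P(.054)[0]+(P(.164)[0]-P(.054)[0])*(P(.054)[1]-v)/(P(.054)[1]-P(.164)[1]),G[v,284:314])
u=int(P(.164)[0]); print("col",u,"from",130,G[130:210:2,u])
E
```

```text
t 18.7 tcp [ 0.5767 -0.0094  0.259 ] xhead 1.7428580817279298 w 0.8977233133022764 g 0.0 F [-0.0145 -0.3914 -0.8209] j [-0.1454 -0.0827  1.7009  0.      1.5145 -0.3174]
units [ 0.5161 -0.2438  0.0344] yaw -0.047958830044644664
pred top centre [298.8255 159.889 ] rim [297.4772 196.7402]
160 axis 298.8214617021351 [133 131 133 135 134 138 143 156 166 176 189 211 232 246 251 252 252 252
 252 252 252 244 228 193 162 154 145 147 148 149]
168 axis 298.5287589135891 [ 38  42  37  45  61  80 117 148 166 174 176 181 184 187 189 192 193 195
 194 192 191 186 174 159 150 146 147 147 147 158]
176 axis 298.23605612504315 [ 45  44  38  44  45  72 112 150 167 175 178 181 187 187 190 192 196 195
 194 194 190 180 151 102  61  49  39  54  88 136]
184 axis 297.9433533364972 [127 118 111 109 111 117 144 162 172 176 182 184 187 190 189 193 193 194
 193 190 185 166 130  81  50  40  44  37  42  41]
190 axis 297.7238262450877 [ 74  65  81  77  84 108 139 163 174 176 184 185 188 192 191 194 194 193
 191 191 185 181 186 188 182 172 162 155 141 130]
col 298 from 130 [255 255 255 255 255 244 201 203 207 197 157 138 136 193 245 251 250 223
 188 189 189 190 188 190 189 193 191 189 191 189 191 191 193 192 193 213
 219 141 122 138]
```

>>> send_rows(increments=[{"dx": 0.12,"dy": -0.06,"dz": 0,"yaw": -0.048,"claw": 1},{"dx": 0.24,"dy": -0.12,"dz": 0,"yaw": -0.048,"claw": 1},{"dx": 0.36,"dy": -0.18,"dz": 0,"yaw": -0.048,"claw": 1},{"dx": 0.46,"dy": -0.22,"dz": 0,"yaw": -0.048,"claw": 1},{"dx": 0.516,"dy": -0.244,"dz": 0,"yaw": -0.048,"claw": 1},{"dx": 0.516,"dy": -0.244,"dz": 0.1,"yaw": -0.048,"claw": 1},{"dx": 0.516,"dy": -0.244,"dz": 0.2,"yaw": -0.048,"claw": 1},{"dx": 0.516,"dy": -0.244,"dz": 0.274,"yaw": -0.048,"claw": 1},{"dx": 0.516,"dy": -0.244,"dz": 0.274,"yaw": -0.048,"claw": 1},{"dx": 0.516,"dy": -0.244,"dz": 0.274,"yaw": -0.048,"claw": 1}])

```text
time: 20.05
tool_pos: [0.4107, 0.2242, 0.1171]
tool_rot: [0.0, 0.616, 0.788, 0.0]
contact_force: [-0.3, -0.1, 0.2]
gripper_width: -0.001
grasp_force: 0.0
```

```bash
python3 - <<'E'
from h import *
h=pk+.277*ey
rel([*(h+.003*ex),.122],al+np.pi/2)
E
```

```text
t 20.05 tcp [0.4107 0.2242 0.1171] xhead 1.8147444355542608 w -0.0012024466477523778 g 0.0 F [-0.3073 -0.0642  0.1783] j [ 0.3405 -0.2367  2.0794 -0.      1.2984  0.0966]
units [-0.0015  0.2095 -0.0098] yaw -3.459416042398781e-05
```

>>> send_rows(increments=[{"dx": 0,"dy": 0.05,"dz": -0.01,"yaw": 0,"claw": 1},{"dx": 0,"dy": 0.075,"dz": -0.01,"yaw": 0,"claw": 1},{"dx": 0,"dy": 0.1,"dz": -0.01,"yaw": 0,"claw": 1},{"dx": 0,"dy": 0.125,"dz": -0.01,"yaw": 0,"claw": 1},{"dx": 0,"dy": 0.15,"dz": -0.01,"yaw": 0,"claw": 1},{"dx": 0,"dy": 0.175,"dz": -0.01,"yaw": 0,"claw": 1},{"dx": 0,"dy": 0.195,"dz": -0.01,"yaw": 0,"claw": 1},{"dx": 0,"dy": 0.21,"dz": -0.01,"yaw": 0,"claw": 1},{"dx": 0,"dy": 0.21,"dz": -0.01,"yaw": 0,"claw": 1},{"dx": 0,"dy": 0.21,"dz": -0.01,"yaw": 0,"claw": 1}])

```text
time: 21.3
tool_pos: [0.5123, 0.2495, 0.1215]
tool_rot: [0.0, 0.616, 0.788, 0.0]
contact_force: [-0.1, 0.3, 0.1]
gripper_width: -0.002
grasp_force: 0.0
```

>>> send_rows(increments=[{"dx": 0,"dy": 0.006,"dz": 0,"yaw": 0,"claw": 1},{"dx": 0,"dy": 0.012,"dz": 0,"yaw": 0,"claw": 1},{"dx": 0,"dy": 0.012,"dz": 0,"yaw": 0,"claw": 1}])

```text
time: 21.68
tool_pos: [0.5171, 0.2508, 0.121]
tool_rot: [-0.001, 0.616, 0.788, -0.001]
contact_force: [-5.4, -1.5, 1.9]
gripper_width: 0.002
grasp_force: 2.6
```

```bash
python3 - <<'E'
from h import *
st(); h=pk+.277*ey
b=manip.grab_frame("side"); np.save("s6.npy",b); G=cv2.cvtColor(b,cv2.COLOR_RGB2GRAY)
for q in(.7,.85,1.): 
    P=[*(h+.07*np.sin(q-.5)*ex),.072+.07*np.cos(q-.5)]; print(q,proj("side",P),proj("top",P))
print(G[132:166:2,196:236:2])
E
```

```text
t 21.675 tcp [0.5171 0.2508 0.121 ] xhead 1.8149150268031478 w 0.0015773163349534249 g 2.594769671559334 F [-5.3611 -1.4615  1.8831] j [0.322  0.0292 1.8273 0.0002 1.2879 0.0778]
0.7 [214.4654 142.5651] [160.8255 176.2878]
0.85 [216.5952 142.2099] [160.2401 172.7867]
1.0 [218.6142 142.3985] [159.8597 169.6547]
[[ 43  44  52  46  49  47  46  55  49  50  55  43  45  48  42  39  67  96
  134 163]
 [ 45  45  44  42  48  53  47  47  51  52  49  50  45  40  43  45  37  36
   51  93]
 [ 44  35  43  46  47  55  46  46  53  49  46  50  43  44  39  38  38  39
   47  36]
 [ 41  42  44  46  47  48  43  48  46  63  83  89  80  56  43  43  44  45
   38  47]
 [ 39  39  42  45  43  45  50  48  55 111 121 113 117  89  51  42  41  43
   32  41]
 [ 38  44  36  44  41  44  48  49  54 123 123 114 118 112  61  43  43  40
   45  44]
 [ 38  43  46  42  42  46  50  55  52 120 126 118 114 106  59  38  38  44
   39  43]
 [ 40  42  43  44  36  43  48  45  54 121 131 125 100  69  44  48  43  41
   39  55]
 [ 45  42  43  44  43  42  46  73  66 119 130 133  84  48  31  48  43  37
   68 146]
 [ 46  41  38  38  44  41  53  94 107 133 151 133  61  49  34  38  40  42
  113 185]
 [ 40  44  44  37  42  42  41  44  64 117 165 133  51  40  39  46  36  43
   93 169]
 [ 43  41  39  39  39  41  43  41  46 127 167 112  43  48  38  39  42  42
   82 147]
 [ 41  46  45  50  42  38  45  37  59 145 164  87  44  41  41  43  41  41
   78 146]
 [ 47  43  43  46  43  41  38  39  83 159 149  69  43  42  40  45  44  47
   74 143]
 [ 49  44  48  40  41  46  50  67 114 167 146  84  74  77  53  41  41  40
   73 144]
 [ 41  40  42  39  45  53  67  77 105 136 122 120 167 174 159 100  48  41
   71 145]
 [ 44  44  42  48  72  91  82  80  76  80  84 112 188 198 189 142  56  40
   66 139]]
```

The lever has hit its stop at about 5.4 N. The ball's right edge is near column 224 and row 142, which matches a lever angle of about 1.0. I'll back off and rise clear.

>>> send_rows(increments=[{"dx": 0,"dy": -0.04,"dz": 0,"yaw": 0,"claw": 1},{"dx": 0,"dy": -0.12,"dz": 0,"yaw": 0,"claw": 1},{"dx": 0,"dy": -0.2,"dz": 0,"yaw": 0,"claw": 1},{"dx": 0,"dy": -0.2,"dz": -0.1,"yaw": 0,"claw": 1},{"dx": 0,"dy": -0.2,"dz": -0.22,"yaw": 0,"claw": 1},{"dx": 0,"dy": -0.2,"dz": -0.25,"yaw": 0,"claw": 1},{"dx": 0,"dy": -0.2,"dz": -0.25,"yaw": 0,"claw": 1},{"dx": 0,"dy": -0.2,"dz": -0.25,"yaw": 0,"claw": 1}])

```text
time: 22.72
tool_pos: [0.4203, 0.2265, 0.2442]
tool_rot: [-0.001, 0.616, 0.788, -0.001]
contact_force: [-0.0, 0.6, -0.5]
gripper_width: -0.002
grasp_force: 0.0
```

```bash
python3 - <<'E'
from h import *
st(); b=manip.grab_frame("side"); G=cv2.cvtColor(b,cv2.COLOR_RGB2GRAY)
print(G[136:150:3,200:236:2]); print(G[176,284:314])
a=cv2.cvtColor(np.load("side5.npy"),cv2.COLOR_RGB2GRAY)
D=cv2.absdiff(cv2.GaussianBlur(G,(0,0),2),cv2.GaussianBlur(cv2.imread("pics/side0.png",0),(0,0),2))
for n,(u,v) in dict(flask=(250,225),washer=(377,200),dish=(283,254),jar=(165,180),bB=(269,175),bC=(241,165)).items(): print(n,D[v-15:v+15,u-12:u+12].max())
E
```

```text
t 22.725 tcp [0.4203 0.2265 0.2442] xhead 1.8146929849475002 w -0.0018328116737298678 g 0.0 F [-0.0349  0.644  -0.4714] j [ 0.3383 -0.3179  1.9275 -0.0001  1.5348  0.0944]
[[ 47  45  41  39  40  42  40  42  43  42  51  40  44  37  36  45  42  42]
 [ 39  38  43  40  40  39  44  59 129 173 169 117  51  42  43  49  35  36]
 [ 43  48  39  42  42  42  44  85 148 164 167 143  74  44  37  41  42  38]
 [ 38  42  36  44  45  37  41  54 110 127 120  93  50  41  45  44  42  42]
 [ 36  47  43  47  44  38  41  60 152 162  85  43  39  46  39  43  67 147]]
[ 39  40  45  40  42  62 110 147 164 171 178 180 182 186 190 189 192 193
 192 189 187 176 148 100  55  48  41  49  90 133]
flask 2
washer 9
dish 2
jar 28
bB 2
bC 2
```

```bash
python3 -c "
from plant import manip
print(manip.job_done())"
```

```text
the job is handed in; nothing more can be done
None
```

The vessel is mouth-down on the formerly empty peg and released, the blower lever is at its on stop, and the job is handed in at about 23 s; the judge gave no verdict, and camera checks showed the other things undisturbed except a brightness change at the jar, which I put down to the arm's shadow.

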